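Clear the carver's bench into the scrap tray

ROBOT

A 7-joint arm with a two-finger parallel gripper is mounted at the origin on the work surface. World frame = base frame: x ahead of the robot, y to its left, z up, the work surface at z = 0. Lengths are in m, angles in rad, forces in N, time in s.
With the tool pointing down it reaches from about 0.425 to 0.95 m from the base axis. Payload 4.7 kg.
Tool frame: the origin (TCP) lies on the centre line of the jaws, within the pads' length; the fingertips stand robot.nose_length ahead of it and the grasp point (between the pads) lies 8 mm behind it (robot.nose_length is the distance from the TCP to the fingertips, in m); z points along the fingers, y is the line along which they close (so a half turn about z gives the same grasp; the last joint's range is limited). The gripper opens to 85 mm and grips with 20 to 120 N. Pads are 22 mm wide; open, the fingers measure 114 mm over their backs; the gripper's body (76 mm by 85 mm) begins 54 mm behind the grasp point. The pads swing forward as they close: fully open they stand 13 mm farther back than shut.
Start: joints at [-1.241, 0.469, -0.049, 1.532, 0.024, 1.141, -0.082], TCP at [0.237, 0.632, 0.242] pointing down, gripper open.
Joint ranges: [-2.59, 2.59], [-0.33, 1.99], [-1.39, 1.29], [0.1, 2.45], [-1.04, 4.18], [0.21, 1.99], [-2.66, 2.66]. Speed limits (rad/s): [2.57, 2.57, 3.14, 3.14, 3.14, 3.14, 3.14].

INTERFACE

Orientations are given as [roll, pitch, yaw] about the fixed x, y, z axes, in that order (R = Rz(yaw) Ry(pitch) Rx(roll)).
In Python, from plant import robot gives the robot as it stands. Calls block until the motion is done:
- robot.goto(position, orientation): joint-space move of the TCP to a pose.
- robot.move_straight(position, vel=0.15, attitude=None, contact_N=None): straight line of the TCP; attitude=None keeps the orientation; vel is the mean speed in m/s. With contact_N (N) it stops when the force on the tool has changed by that much, and returns True; else False.
- robot.move_joints(angles): joint-space move.
- robot.grip(opening, strength=None): opening from 0.0 (shut) to 1.0 (fully open); strength is the grip in N (None keeps the last); returns when the fingers have stopped.
- robot.sleep(seconds).
- robot.inverse_kinematics(position, orientation): joint angles nearest the present ones, or None.
- robot.sense(): the state.
- robot.grab_frame(name): name is "scene" or "top" or "wrist"; returns a dict with "image" (420x560x3 uint8, red, green, blue), "range_z" (420x560 float32, m along the optical axis (not along the pixel's ray), 0 where there is no reading), "fx", "fy", "cx", "cy" (pixels), "R" (3x3) and "t" (3): a world point X has camera coordinates R X + t. Camera axes: x right, y down, z forward; pixel columns grow to the right and rows downward; lengths in m; the calibration is good to about 2 mm. A picture is of the moment at which its call begins.
A pose or a line that the arm cannot do raises robot.IKError and nothing moves.
- robot.close_job(): hands the job in; it is judged then, once.
The state is a dict: "t": time; "joint_pos": joint angles; "joint_velocities": joint speeds; "effort": joint torques, N m; "tcp_pos": TCP position; "tcp_rot": TCP orientation; "wrist_force": force on the tool from outside, world axes, zero at the start; "torque": the same for the moment, N m; "opening": opening from 0.0 (shut) to 1.0 (fully open); "gripper_force": force on a finger pad.
Only numpy, scipy, OpenCV 4.12 (cv2) and the standard library are available. Lean on these libraries where they do the work, as an engineer would, in place of code of your own. Each camera call takes 0.05 s, during which the arm holds its last target. There are 200 camera calls.

TASK

Clear the three wooden offcuts (the flat panel stuck in the corner of the stops, the chunky block and the stick) off the carving bench, so that all three end inside the blue scrap tray, lying any way round, with none left touching the bench. The panel is too wide to grip and cannot be reached from behind, so press on it from above and draw it out of the corner. Leave the brass figurine, the chisel, mallet, jar and glue bottle standing or lying where they are.

Things in the scene. Friction and masses are not known exactly. Their poses are not given: they have to be found in the camera images.
- bench: Fixed carving bench: dark wooden board 260 (x) by 300 mm (y), top 100 mm above the counter. Origin on the counter under its centre; x away from the robot, y to its left, turned up to 15 deg. Metal stops 15 mm thick, 30 mm above the board: back stop along the far edge (inner face x = 115), side stop on the +y edge (x -20 to 115, inner face y = 135). Near (x = -130) and -y (y = -150) edges open.
- tray: Fixed blue plastic scrap tray, open on top, standing on the counter against the bench's open -y side with a gap of 4 mm: 250 mm (x) by 200 mm (y), 90 mm high, walls and floor 6 mm, so its rim is 10 mm below the board's top. Origin under its centre, on the counter; axes parallel to the bench's.
- panel: Pale wooden panel offcut with a scribed dark rectangle on top, 120 mm (x) by 100 mm (y), 18 mm thick, about 120 g; too wide for the gripper. It starts flat on the board, pushed into the corner of the two stops (1 mm off each). Origin at the centre of its underside.
- chunk: Chunky brown wooden block offcut, 70 mm (x) by 45 mm (y) by 40 mm high, about 80 g, on the board between the panel and the tray. Origin at the centre of its underside.
- stick: Pale wooden stick offcut with one dark bark side, 150 mm (its x) by 30 mm (y) by 25 mm high, about 60 g, near the board's near edge. Origin at the centre of its underside.
- figurine: Standing brass figurine, 124 mm tall, foot 52 mm across, 450 g, on the board in its near corner towards the tray: stays where it is. Origin at the centre of its foot.
- chisel: Chisel with wooden handle, 182 mm long along its x (handle to -x), 27 mm high, lying on the counter in front of the bench: leave it. Origin where handle and blade meet, on the counter.
- mallet: Wooden mallet, 240 mm long, lying at the left of the bench: leave it. Origin at its underside.
- jar: Jar with red lid, 90 mm across, 110 mm tall, at the left of the bench: leave it. Origin at the centre of its underside.
- glue: Glue bottle with orange cap, 56 mm across, 160 mm tall, at the right: leave it. Origin at the centre of its underside.

How it is judged:
At the end, for the whole second after the job is handed in: Each offcut's origin is in the tray (within 115 mm in x and 90 mm in y of its centre, under 80 mm above its underside), off the bench and at rest (under 0.03 m/s); bystanders within 30 mm of their start; figurine, jar and bottle upright within 0.2 rad (x of panel in the frame of tray between -0.115 and 0.115 m and y of panel in the frame of tray between -0.09 and 0.09 m and z of each of panel, chunk, stick in the frame of tray below 0.08 m and contact force between each of panel, chunk, stick and bench below 0.05 N and linear speed of each of panel, chunk, stick below 0.03 m/s and x of chunk in the frame of tray between -0.115 and 0.115 m and y of chunk in the frame of tray between -0.09 and 0.09 m and x of stick in the frame of tray between -0.115 and 0.115 m and y of stick in the frame of tray between -0.09 and 0.09 m and distance of each of figurine, chisel, mallet, jar, glue from where it was at the start of the episode below 0.03 m and angle between each of figurine, jar, glue's own z axis and vertical below 0.2 rad); the robot touches nothing.
It fails at once if the figurine, chisel, mallet, jar or glue bottle is knocked more than 30 mm (distance of any of figurine, chisel, mallet, jar, glue from where it was at the start of the episode above 0.03 m).
It fails at once if the figurine, jar or glue bottle is tipped over (angle between any of figurine, jar, glue's own z axis and vertical above 0.35 rad).
It also fails if it takes over 72 s, if anything falls off the work surface, if the arm or the gripper's body presses on something with over 40 N, if the wrist force passes 120 N, or if a joint passes its speed limit or range.

## Working session

There is one attempt and no reset: what is moved stays moved. The work goes in short steps, each a Python script; the robot and the scene stay as the last script left them, time stands still between calls to the robot, and variables do not carry over. Pictures are saved under pics/ and viewed, at most 10 in all, crops included, and the job is handed in when it is done.

```bash
mkdir -p pics; ls; python3 - <<'E'
from plant import robot
import cv2,pickle
d={}
for n in("top","scene"):
    f=robot.grab_frame(n); d[n]=f; cv2.imwrite(f"pics/{n}0.png",f["image"][:,:,::-1])
pickle.dump(d,open("f0.pkl","wb"))
print(robot.nose_length,robot.sense()["tcp_rot"],robot.sense()["t"]); print(d["top"]["R"],d["top"]["t"],d["top"]["fx"])
E
```

```text
pics
0.011 [-3.13990684e+00  7.16921525e-05  2.78274805e+00] 0.1
[[-6.89197103e-03 -9.99974364e-01 -1.94236377e-03]
 [-9.90569391e-01  7.09292763e-03 -1.36828259e-01]
 [ 1.36838528e-01  9.81029701e-04 -9.90592880e-01]] [-0.01939951  0.53112591  1.23303176] 461.06061670045585
```

View pics/top0.png

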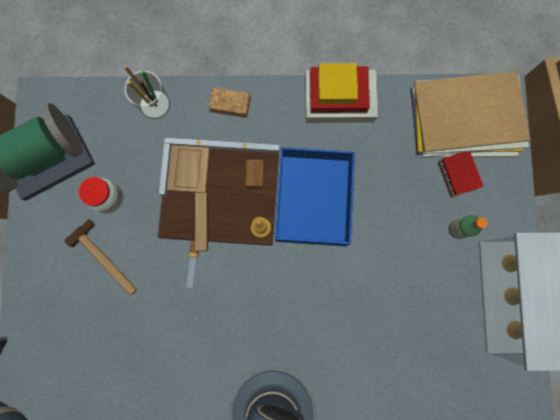

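View pics/scene0.png

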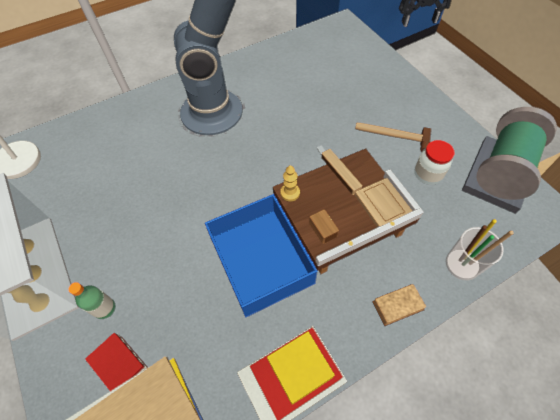

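The top view shows the tray around (315,197), panel (187,168), chunk (255,173), stick (201,222), and figurine (261,227). Next I convert these to world points using the depth.

```bash
cat > h.py <<'E'
import numpy as np, cv2
def cloud(f):
    z=f["range_z"]; v,u=np.indices(z.shape)
    P=np.stack([(u-f["cx"])/f["fx"]*z,(v-f["cy"])/f["fy"]*z,z],-1)
    W=(P-f["t"])@f["R"]; W[z==0]=np.nan; return W
def onplane(f,uv,h):
    uv=np.atleast_2d(uv).astype(float)
    d=np.c_[(uv[:,0]-f["cx"])/f["fx"],(uv[:,1]-f["cy"])/f["fy"],np.ones(len(uv))]@f["R"]
    c=-f["R"].T@f["t"]; return (c+d*((h-c[2])/d[:,2])[:,None])[:,:2]
def rect(f,mask,h):
    cs,_=cv2.findContours(mask.astype(np.uint8),cv2.RETR_EXTERNAL,cv2.CHAIN_APPROX_NONE)
    c=max(cs,key=cv2.contourArea)[:,0]
    (x,y),(w,l),a=cv2.minAreaRect((onplane(f,c,h)*1000).astype(np.float32))
    if w<l: w,l,a=l,w,a+90
    a=(a+90)%180-90          # long axis direction
    return np.array([x,y])/1000,w,l,a
E
cat > m.py <<'E'
import pickle; from h import *
d=pickle.load(open("f0.pkl","rb")); f=d["top"]; W=cloud(f)
hsv=cv2.cvtColor(f["image"],cv2.COLOR_RGB2HSV); Z=W[...,2]
print("cam",-f["R"].T@f["t"])
v,u=np.indices(Z.shape)
blue=cv2.inRange(hsv,(105,130,40),(125,255,255))>0
print("tray",rect(f,blue&(u>270)&(u<360)&(v>140)&(v<250),.09))
roi=(u>155)&(u<280)&(v>135)&(v<255)
for n,lo,hi,b in(("chunk",.133,.15,(235,150,272,200)),("stick",.1205,.135,(185,190,215,255)),("panel",.112,.1205,(168,143,210,195)),("board",.095,.106,(150,130,280,250)),("stop",.124,.135,(155,130,280,200)),("fig",.16,.25,(240,210,280,250))):
    m=(Z>lo)&(Z<hi)&(u>b[0])&(v>b[1])&(u<b[2])&(v<b[3])
    print(n,m.sum(),np.nanmedian(Z[m]),*rect(f,m,np.nanmedian(Z[m])), np.nanmean(W[m],0))
E
python3 m.py; python3 - <<'E'
import cv2
im=cv2.imread('pics/top0.png')[130:300,60:370]
cv2.imwrite('pics/crop.png',cv2.resize(im,(775,425),interpolation=cv2.INTER_CUBIC))
E
```

```text
cam [ 0.35725712 -0.02437589  1.29406783]
tray (array([ 0.56835205, -0.11625227]), 253.143798828125, 198.57156372070312, -4.109062194824219)
chunk 470 0.13947478407368089 [0.61915045 0.04248555] 69.64229583740234 44.568058013916016 -2.90460205078125 [0.61899726 0.04248172 0.13962949]
stick 673 0.12506223794626034 [0.49740698 0.17967749] 147.14805603027344 28.331941604614258 0.8609659075737 [0.49643998 0.17973021 0.12513848]
panel 1476 0.11769821717458516 [0.63840875 0.21845369] 123.93476104736328 103.15673828125 -4.018669128417969 [0.63839301 0.21655194 0.11752475]
board 6987 0.10025981071525564 [0.56723566 0.08156287] 247.71119689941406 185.7906494140625 -4.0772857666015625 [0.55492871 0.12195591 0.10030558]
stop 1082 0.12948493160676333 [0.6324129  0.13414656] 299.41522216796875 150.2124481201172 85.84071350097656 [0.6698554  0.17308859 0.12948009]
fig 179 0.18943876547577518 [0.48203397 0.02717646] 33.99113464355469 33.779109954833984 -0.15943145751953125 [0.48092626 0.02726066 0.19727927]
```

View pics/crop.png

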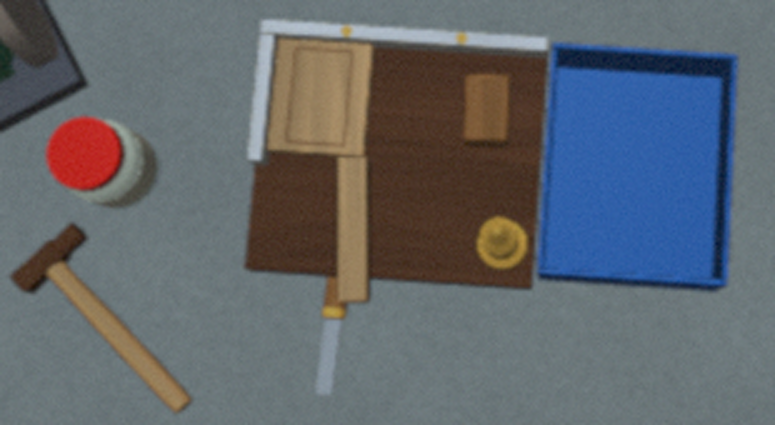

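The crop shows the stick (crop px 353,230) lying right against the panel's near edge and overhanging above the chisel handle. The chunk is at (486,108) and the figurine at (502,242). I'll move the stick first, then the chunk, then the panel.

```bash
cat >> h.py <<'E'
from plant import robot
A=np.radians(-4.08); Rz=np.array([[np.cos(A),-np.sin(A)],[np.sin(A),np.cos(A)]])
T=np.array([.568,-.116]); C=np.array([.6384,.2185])-Rz@[.054,.084]   # tray, bench origins
tw=lambda x,y: T+Rz@[x,y]
bw=lambda x,y: C+Rz@[x,y]
def ori(y):
    c=robot.sense()["tcp_rot"][2]
    y+=np.pi*np.round((c-y)/np.pi); return [np.pi,0,(y+np.pi)%(2*np.pi)-np.pi]
def snap(n,name):
    f=robot.grab_frame(n); cv2.imwrite(f"pics/{name}.png",f["image"][:,:,::-1]); return f
def st(m=""):
    s=robot.sense(); print(m,"t",round(s["t"],2),"p",np.round(s["tcp_pos"],4),"F",np.round(s["wrist_force"],1),"op",round(s["opening"],2),"gf",np.round(s["gripper_force"],1))
E
cat > pick.py <<'E'
from h import *
def pick(p,yaw,z,dst,rel,dz,op):
    robot.grip(op)
    robot.goto([*p,.24],ori(yaw)); robot.move_straight([*p,z],.2)
    robot.grip(0,45); st("gripped")
    robot.move_straight([*p,.26],.25); st("lifted")
    robot.goto([*dst,.22],ori(A)); robot.move_straight([*dst,dz],.2)
    robot.grip(rel); st("released"); robot.move_straight([*dst,.24],.3)
E
python3 - <<'E'
from pick import *
pick([.497,.1797],np.radians(.86),.113,tw(-.042,-.048),.6,.07,.75)
snap("top","a")
E
```

```text
gripped t 3.52 p [0.4979 0.1801 0.1143] F [-0.7 -0.   5.9] op 0.34 gf 46.6
lifted t 4.27 p [0.496  0.1793 0.2586] F [-0.6  1.5 -1. ] op 0.34 gf 45.7
released t 6.81 p [ 0.5229 -0.161   0.0706] F [ 0.2 -0.7  1. ] op 0.6 gf 0.0
```

View pics/a.png

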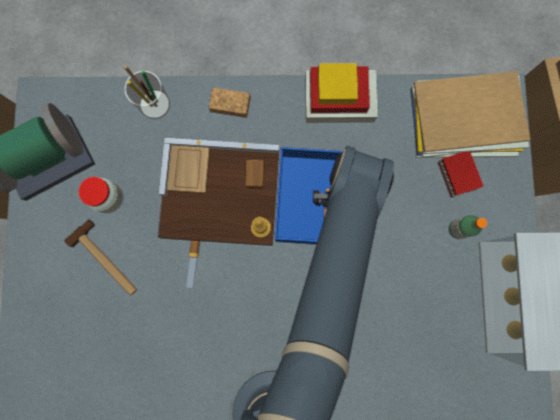

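The stick has left the bench and the panel hasn't moved; the arm hides the tray contents around (330,200). Next is the chunk, then pressing on the panel.

```bash
python3 - <<'E'
from pick import *
pick([.619,.0425],np.radians(-2.9),.119,tw(.075,-.045),.75,.08,.85)
robot.grip(0)
p=bw(.054,.109)
robot.goto([*p,.2],ori(A)); robot.move_straight([*p,.14],.2)
print(robot.move_straight([*p,.11],.03,contact_N=15)); st("press")
robot.sleep(.2); st("hold"); snap("top","b")
E
```

```text
gripped t 9.93 p [0.6201 0.0425 0.1207] F [-1.5 -1.   6.1] op 0.52 gf 48.3
lifted t 10.65 p [0.6179 0.0427 0.2584] F [-0.9  0.6 -1.9] op 0.52 gf 47.6
released t 12.69 p [ 0.6401 -0.1664  0.081 ] F [-0.2 -0.6 -0.3] op 0.75 gf 0.0
True
press t 16.52 p [0.6406 0.2436 0.1292] F [-0.7  0.7  4.5] op -0.0 gf 2.4
hold t 16.73 p [0.6406 0.2436 0.1292] F [-0.1  0.7  4.7] op -0.0 gf 2.6
```

View pics/b.png

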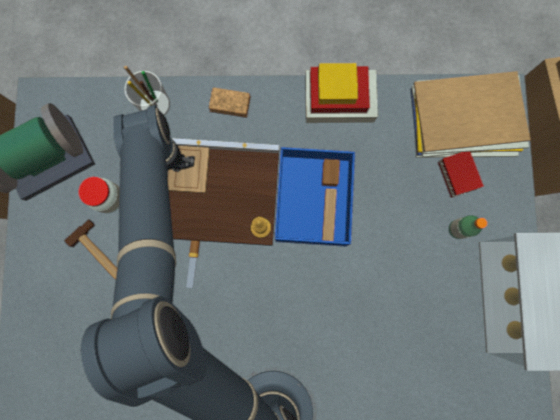

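The stick (330,215) and chunk (331,172) both lie in the tray, and the fingertips rest on the panel at about 5 N. I'll press harder and draw it.

```bash
python3 - <<'E'
from h import *
p=bw(.054,.109); z=.1285
while robot.sense()["wrist_force"][2]<22 and z>.112:
    robot.move_straight([*p,z],.05); z-=.0015
z+=.0015; st(f"z={z:.4f}")
for x,y in((.046,.099),(.046,.06),(.046,.02)):
    robot.move_straight([*bw(x,y),z],.06); st()
snap("top","c")
E
```

```text
z=0.1240 t 17.77 p [0.6407 0.2436 0.129 ] F [-8.1 -2.8 24.9] op -0.0 gf 12.7
 t 18.14 p [0.6352 0.2372 0.1291] F [-0.5  3.4 18.4] op -0.0 gf 8.9
 t 18.94 p [0.6325 0.1996 0.1291] F [-0.1  5.2 18.4] op -0.0 gf 9.1
 t 19.76 p [0.6298 0.1599 0.129 ] F [-0.9  4.6 19.3] op 0.0 gf 9.5
```

View pics/c.png

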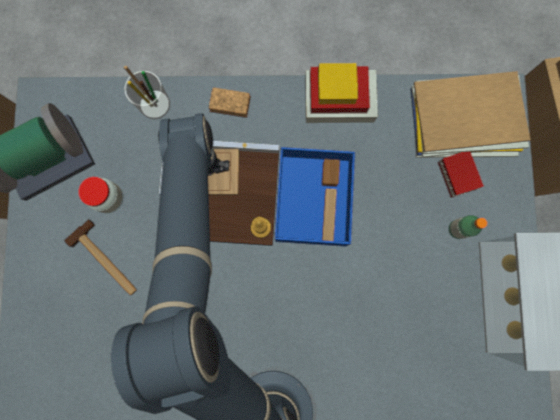

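The panel follows the fingers: its right edge moved from px 209 to 238. I'll draw it further, then step behind it and push it over the open edge.

```bash
python3 - <<'E'
from h import *
robot.move_straight([*bw(.046,-.075),.124],.08); st()
robot.move_straight([*bw(.046,-.075),.18],.2)
robot.move_straight([*bw(.046,.05),.18],.25)
f=snap("top","d"); W=cloud(f)   # panel seen at its height
v,u=np.indices(W.shape[:2]); L=(W[...,:2]-C)@Rz
m=(W[...,2]>.113)&(W[...,2]<.123)&(abs(L[...,0])<.112)&(L[...,1]<.13)&(L[...,1]>-.25)
print("panel local",np.percentile(L[m],[1,50,99],axis=0))
E
```

```text
t 21.14 p [0.6233 0.066  0.129 ] F [-0.4  8.5 21.7] op 0.0 gf 10.6
panel local [[-0.10583582 -0.14222864]
 [ 0.04564825 -0.09541741]
 [ 0.10880039 -0.04355849]]
```

View pics/d.png

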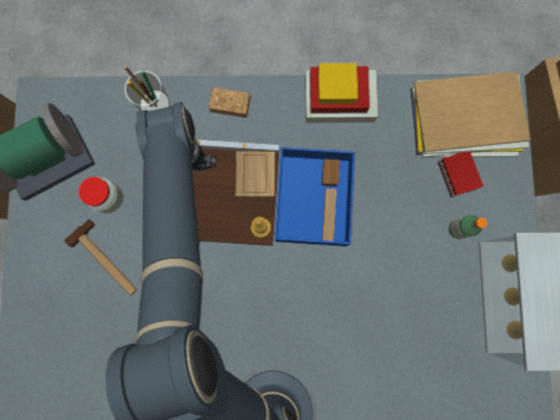

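The panel sits square by the board's open edge at px (255,174), with its trailing edge at y = -43 mm in the bench frame. Now I push it from behind.

```bash
python3 - <<'E'
from h import *
robot.move_straight([*bw(.046,.02),.18],.2)
robot.move_straight([*bw(.046,.02),.119],.15); st()
robot.move_straight([*bw(.046,-.06),.119],.08); st()
robot.move_straight([*bw(.046,-.15),.119],.12); st()
robot.move_straight([*bw(.046,-.15),.22],.25)
robot.goto([.55,.25,.3],ori(A)); robot.sleep(.3)
f=snap("top","e"); W=cloud(f); st()
E
```

```text
t 23.13 p [0.6263 0.1556 0.1193] F [-0.3 -0.4  0.1] op -0.0 gf 0.0
 t 24.28 p [0.6201 0.0761 0.1189] F [-0.1 -0.1  0.6] op 0.0 gf 0.0
 t 25.18 p [ 0.6139 -0.0132  0.1189] F [ 0.4 -0.7  0.3] op 0.0 gf 0.0
 t 27.18 p [0.5503 0.2492 0.2998] F [0.4 0.4 0.7] op -0.0 gf 0.0
```

View pics/e.png

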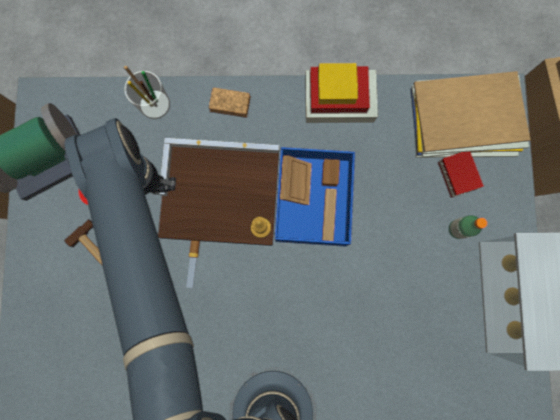

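The panel is in the tray at px (296,180) but looks tilted. I'll check its heights and whether it touches the bench.

```bash
python3 - <<'E'
from h import *
f=robot.grab_frame("top"); W=cloud(f); L=(W[...,:2]-T)@Rz
hsv=cv2.cvtColor(f["image"],cv2.COLOR_RGB2HSV)
m=(hsv[...,0]<30)&(hsv[...,1]>60)&(abs(L[...,0])<.12)&(L[...,1]<.1)&(L[...,1]>-.025)
P=np.c_[L[m],W[m][:,2]]; print(m.sum(),P.mean(0)); print(np.percentile(P,[2,50,98],axis=0))
n=np.linalg.svd(P-P.mean(0),full_matrices=False)[2][2]; print("normal",n*np.sign(n[2]))
f=robot.grab_frame("scene"); im=f["image"][190:320,190:350,::-1]
cv2.imwrite("pics/f.png",cv2.resize(im,(640,520),interpolation=cv2.INTER_CUBIC))
E
```

```text
1234 [0.04560083 0.05157136 0.05945771]
[[-0.01142094 -0.02224177  0.02186222]
 [ 0.04605599  0.0532346   0.06118447]
 [ 0.10195557  0.09033021  0.08942058]]
normal [-0.02380188 -0.62533169  0.77999599]
```

View pics/f.png

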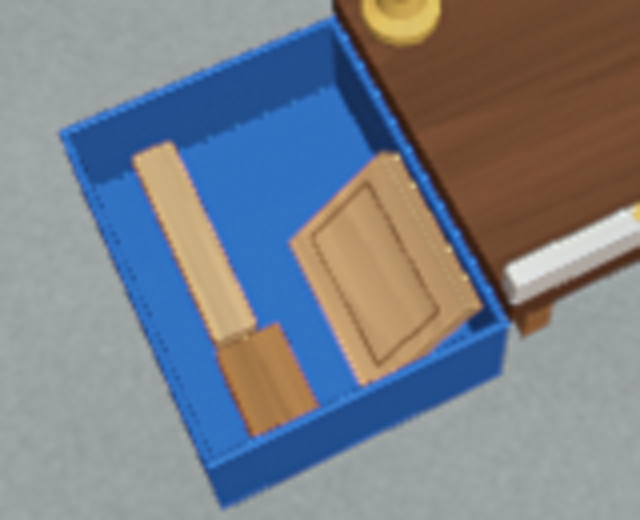

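All three offcuts lie in the tray. The panel leans on the tray's inner wall, below the rim and clear of the bench, with its origin at about (46, 63, 45) mm in the tray frame. I'll confirm it's at rest, then hand in.

```bash
python3 - <<'E'
from h import *
def c():
    f=robot.grab_frame("top"); return f["range_z"][145:245,275:355]
a=c(); robot.sleep(1.0); b=c(); d=abs(a-b); print("moved px",(d>.01).sum()); st()
if (d>.01).sum()<60: print(robot.close_job())
E
```

```text
moved px 130
 t 28.38 p [0.55 0.25 0.3 ] F [ 0.1 -0.5 -0.6] op -0.0 gf 0.0
```

```bash
python3 - <<'E'
from h import *
def c():
    f=robot.grab_frame("top"); W=cloud(f); L=(W[...,:2]-T)@Rz
    hsv=cv2.cvtColor(f["image"],cv2.COLOR_RGB2HSV)
    m=(hsv[...,0]<30)&(hsv[...,1]>60)&(abs(L[...,0])<.12)&(L[...,1]<.1)&(L[...,1]>-.025)
    P=np.c_[L[m],W[m][:,2]]; print(m.sum(),np.median(P,0),np.percentile(P,[2,98],axis=0).round(4).tolist())
    return f["range_z"][145:245,275:355]
a=c(); b=c(); print("noise px",(abs(a-b)>.01).sum()); robot.sleep(1); b=c(); print("px",(abs(a-b)>.01).sum())
E
```

```text
1232 [0.04610848 0.05335313 0.06161847] [[-0.0115, -0.0221, 0.0221], [0.102, 0.0903, 0.0896]]
1231 [0.04557214 0.05339001 0.06081183] [[-0.0116, -0.0219, 0.0221], [0.1019, 0.0903, 0.0891]]
noise px 99
1235 [0.04584781 0.05333727 0.06087227] [[-0.0113, -0.0219, 0.0224], [0.1021, 0.0904, 0.0896]]
px 110
```

The differing pixels are only depth noise at the edges, since back-to-back frames show about as many. The panel is at rest, so I'm handing in.

```bash
python3 -c "
from plant import robot
print(robot.close_job())"
```

```text
the job is handed in; nothing more can be done
None
```

I handed the job in at about 30 s of the 72 s limit: the panel, chunk and stick all lie at rest in the blue tray, clear of the bench, and the bystanders showed no movement in the pictures; no verdict was returned.

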